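Close the pump oil tank: dipstick home, vent cap backed off a quarter turn

ROBOT

A 6-joint arm with a two-finger parallel gripper is mounted at the origin on the work surface. World frame = base frame: x ahead of the robot, y to its left, z up, the work surface at z = 0. Lengths are in mm, angles in rad, forces in N, time in s.
With the tool pointing down it reaches from about 325 to 775 mm from the base axis. Payload 5.5 kg.
Tool frame: the origin (TCP) lies at the very end of the fingers, on their centre line; the grasp point (between the pads) lies 19 mm behind it; z points along the fingers, y is the direction in which the jaws open and shut (so a half turn about z gives the same grasp; the last joint's range is limited). The gripper opens to 88 mm and grips with 3 to 60 N. Pads are 20 mm wide; open, the fingers measure 115 mm over their backs; the gripper's body (75 mm by 178 mm) begins 61 mm behind the grasp point.
Start: joints at [1.23, 0.091, 1.231, -0, 1.82, -0.057], TCP at [168.008, 576.012, 222.631] pointing down, gripper open.
Joint ranges: [-2.87, 2.87], [-0.86, 2.18], [0.17, 2.46], [-1.51, 4.65], [0.06, 2.69], [-2.65, 2.65]. Speed limits (rad/s): [2.57, 2.57, 3.01, 3.14, 3.14, 3.14].

INTERFACE

Orientations are given as [roll, pitch, yaw] about the fixed x, y, z axes, in that order (R = Rz(yaw) Ry(pitch) Rx(roll)).
In Python, from plant import manip gives the robot as it stands. The module is installed in compiled form; this text tells all that it offers.
- The arm moves only by the tool jog_arm, never from a script. Its argument "increments" is one flat list of numbers, 5 for each row, row after row: the shift along the tool's x, y, z scaled (see below), then the turn about the tool's z scaled (see below), then the opening, from -1 (shut) to 1 (fully open). A call has exactly 8 rows; each row is the pose to reach, as a shift and turn from the pose measured when the call began, along the tool's axes at that moment, turning the shorter way round; what a row does not reach only later rows make up. The controller multiplies each number of a shift by 500 mm and each number of a turn by 180 degrees. A row lasts 1/10 s, in which the tool goes at most 50 mm and 8.59 degrees, less where a joint would pass 70% of its speed; a pose out of reach is approached as far as the arm can. A call with a number of a shift or a turn outside -1 to 1 is refused whole. A call with a gripper value outside its range is refused whole. The fingers move at their own pace and stop on an object; the grip force is fixed at half the most. Time passes only in rows, so rows that repeat a pose let the fingers close, or fill a call up. It gives the time, the measured TCP pose, the force and the opening at its end, in the units of the state.
- manip.sense(): the state, without advancing time (a new reading comes with each control period).
- manip.grab_frame(name): name is "scene" or "top" or "wrist"; returns the picture (420x560x3 uint8, red, green, blue); there is no depth.
- manip.camera_info(name): a dict with "vertical_fov" (degrees; the focal length in pixels is half the picture's height over the tangent of half this angle, whatever the lens; pixels are square), "cx", "cy" (the principal point, pixels), "origin" and "orientation" of the camera in the world. Camera axes: x right, y down, z forward; pixel columns grow to the right and rows downward; lengths in mm; the calibration is good to about 2 mm. A picture is of the moment at which its call begins: read the wrist's pose just before it. camera_info takes no time and is no camera call; for the wrist camera it gives the pose at the moment of the call.
- manip.close_job(): hands the job in, once; it reports no verdict.
The state is a dict: "time_s": time; "joints": joint angles; "qd": joint speeds; "joint_torque": joint torques, N m; "tcp_pos": TCP position; "orientation": TCP orientation; "ft_force": force on the tool from outside, world axes, zero at the start; "wrist_torque": the same for the moment, N m; "width": finger opening in mm.
Only numpy, scipy, OpenCV 4.12 (cv2) and the standard library are available. Lean on these libraries where they do the work, as an engineer would, in place of code of your own. Each camera call takes 0.05 s, during which the arm holds its last target.

TASK

Close up the oil tank of the pump: take the dipstick out of the wooden block and push it down into its tube on the tank until its collar sits on the tube. Then screw the knurled vent cap clockwise until it bottoms out, back it off a quarter turn so the tank can breathe, and finish while still gripping the cap there, without letting go. Leave the dipstick in its tube and the other things on the bench where they are.

Things in the scene. Friction and masses are not known exactly. Their poses are not given: they have to be found in the camera images.
- tank: Grey steel oil tank of a small pump, fixed to the bench, 200 (x) x 260 (y) x 85 mm high. Origin: centre of its underside, on the bench; z up. On its +x side lies a dark motor (axis along tank y, 160 mm long, centre at tank x = +160 mm, top 86 mm above the bench). On the tank's top stand the dipstick tube, at tank (x, y) = (-20, -60) mm, and the capped neck, at (-20, +60) mm, 120 mm apart.
- tube_mouth (a point): Centre of the open mouth of the dipstick tube, 105 mm above the bench: a square steel boss 26 x 26 mm, standing 20 mm above the tank's top, with an upright 10 mm hole (1.5 mm chamfer), open to a depth of 100 mm. Axes as the tank's.
- dipstick: The dipstick, upright in one of the block's two holes: a steel rod of 7 mm diameter reaching 70 mm below its collar (last 4 mm tapered), a collar disc of 22 mm diameter and 4 mm thick, and above it a flat black rectangular grip 14 mm (x) x 24 mm (y), from 4 to 40 mm above the origin. Origin: centre of the collar's underside; z up along the rod. 40 to 70 g, loose.
- dipstick_tip (a point): Lower end of the dipstick's rod, 70 mm below the dipstick's origin.
- cap_top (a point): Centre of the top face of the vent cap: a black knurled round cap of 42 mm diameter over the plain part (44 mm over the knurls' edges) and 30 mm high, so the sides to grip run from 0 to 30 mm below this point; 129 mm above the bench when bottomed. Below the cap's lower edge are 8 mm of free height to a flange of 48 mm diameter, 6 mm thick. Axes turn with the cap; a light raised rib on the top points along its -y. The cap's axis is upright.
- cap (a joint): Turn of the vent cap on its thread, rad: 0 = bottomed out (hard stop), growing as it is unscrewed (anticlockwise seen from above); it stops at 4.2 and never comes off. It rises 6 mm a turn. It starts 1.9 to 3.0 rad out. At 0 the rib on its top points at the dipstick tube (tank -y); a quarter turn out it points to the motor (tank +x). It turns with a steady friction of about 0.12 N m and stays where it is left.
- block: Wooden block, fixed to the bench, 80 (x) x 140 (y) x 85 mm high, with two upright 10 mm holes at block (0, -30) and (0, +30) mm, 80 mm deep; the dipstick stands in one and a pin punch in the other, collars on the block's top. Origin: centre of its underside, on the bench.
- punch: Pin punch, not to be moved: a 7 mm steel rod like the dipstick's, with a round steel head of 16 mm diameter and 18 mm height standing on the block. Origin: underside of the head.
- oil_bottle: Closed grey bottle, 70 mm diameter, 170 mm high, bystander. Origin: centre of its underside.
- spray_can: Metal can, 60 mm diameter, 160 mm high, bystander. Origin: centre of its underside.
- wrench: Steel wrench lying flat on the bench along its x, about 180 mm long, bystander. Origin: under its middle.
There are look-alikes about, which are no part of the job. Of the things like the dipstick, leave any that is purple; of the rest the larger one is meant.

How it is judged (in metres and radians):
On the way, in this order (a step that is already met when the one before it is completed fails the run):
1. the dipstick is fully home in its tube, collar on the tube, and let go (horizontal distance between dipstick and tube_mouth below 0.004 m and z of dipstick in the frame of tube_mouth below 0.003 m and horizontal distance between dipstick_tip and tube_mouth below 0.006 m and contact force between the fingers and dipstick below 0.2 N), for 0.2 s.
2. the cap is bottomed out (value of joint cap below 0.06 rad), for 0.1 s.
At the end, for the whole second after the job is handed in: The cap, bottomed after the dipstick was home, stands a quarter turn out (1.57 rad, within 0.26 rad), still, and the fingers grip it with more than 3 N; the dipstick is home in the tube (collar within 3 mm of the mouth and 4 mm of its axis) and at rest (value of joint cap between 1.31 and 1.83 rad and velocity of joint cap between -0.1 and 0.1 rad/s and contact force between the fingers and cap above 3 N and horizontal distance between dipstick and tube_mouth below 0.004 m and z of dipstick in the frame of tube_mouth below 0.003 m and horizontal distance between dipstick_tip and tube_mouth below 0.006 m and linear speed of dipstick below 0.02 m/s); the arm keeps its last pose, push and grip.
It fails at once if the punch, the bottle, the can or the wrench is moved more than 30 mm (distance of any of punch, oil_bottle, spray_can, wrench from where it was at the start of the episode above 0.03 m).
It also fails if it takes over 64 s, if anything falls off the work surface, if the arm or the gripper's body presses on something with over 40 N, if the wrist force passes 120 N, or if a joint passes its speed limit or range.

## Working session

There is one attempt and no reset: what is moved stays moved. The work goes in short steps, Python scripts to look and compute and a tool call to move; the robot and the scene stay as the last step left them, time stands still between calls to the robot, and variables do not carry over. Pictures are saved under pics/ and viewed, and the job is handed in when it is done.

Besides the shell and the picture viewer there is one more tool, called after "Request:" by a JSON object that holds its "op" and its "data". jog_arm: Moves the arm, as the interface text tells. Shifts and turns lie within -1 to 1; 1 stands for 500 mm of shift or 180 degrees of turn. Its arguments: {"type":"object","properties":{"increments":{"type":"array","items":{"type":"number"}}},"required":["increments"]}

```bash
mkdir -p pics
python3 - <<'E'
from plant import manip
import cv2
for n in ("scene","top"):
    im=manip.grab_frame(n); cv2.imwrite(f"pics/{n}0.png",im[:,:,::-1]); print(n,manip.camera_info(n))
print(manip.camera_info("wrist")); print(manip.sense())
E
```

```text
scene {'vertical_fov': 52.48293718010712, 'cx': 278.2655154024791, 'cy': 212.16591221068364, 'origin': array([ 921.75155158, -677.35480393,  651.15294558]), 'orientation': array([-2.16441421, -0.02171822,  0.51837074])}
top {'vertical_fov': 55.81208741113044, 'cx': 283.28297180210245, 'cy': 204.51116155817923, 'origin': array([ 372.31179685,   27.64414358, 1002.97829036]), 'orientation': array([-2.98223122,  0.01167202, -1.59966556])}
{'vertical_fov': 61.36521278838304, 'cx': 279.4009883499348, 'cy': 211.50756210080775, 'origin': array([ 94.99505164, 596.76785637, 384.41483614]), 'orientation': array([2.86308360e+00, 1.86186901e-03, 1.28695647e+00])}
{'time_s': 0.1, 'joints': array([ 1.23032063e+00,  9.17661569e-02,  1.23172406e+00,  1.68161557e-05,
        1.81980859e+00, -5.67081965e-02]), 'qd': array([ 0.00053866, -0.00131716, -0.0032376 , -0.00042965, -0.00048379,
        0.00011498]), 'joint_torque': array([ 2.89421572e-03, -4.47854877e+01, -4.07572961e+01,  7.01053999e-02,
        2.83412996e-02, -1.30279659e-04]), 'tcp_pos': array([167.89906121, 575.75985504, 221.65376113]), 'orientation': array([-3.13989016e+00, -1.12979780e-04,  2.85782919e+00]), 'ft_force': array([-0.19805676,  0.03772534,  0.22233616]), 'wrist_torque': array([ 0.01228849, -0.06290161,  0.03358282]), 'width': 87.55376548843661}
```

View pics/scene0.png

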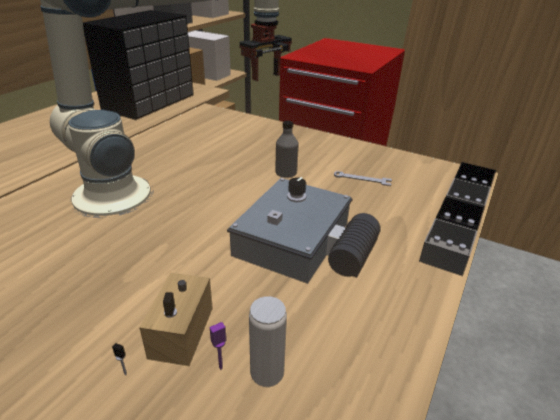

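View pics/top0.png

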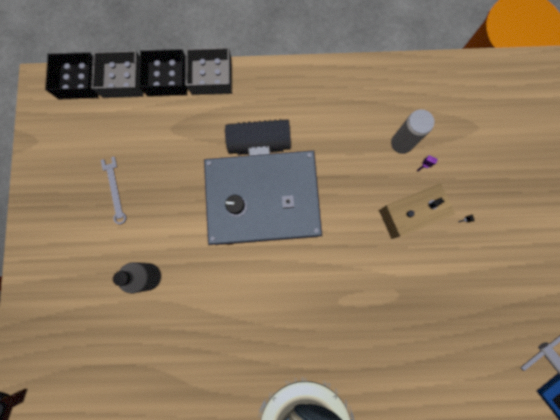

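```bash
cat > h.py <<'E'
import numpy as np, cv2
from scipy.spatial.transform import Rotation as R
def ray(ci,uv,H=420):
    f=H/2/np.tan(np.radians(ci['vertical_fov'])/2)
    d=np.array([(uv[0]-ci['cx'])/f,(uv[1]-ci['cy'])/f,1.])
    return np.array(ci['origin']),R.from_euler('xyz',ci['orientation']).as_matrix()@d
def onz(ci,uv,z):
    o,d=ray(ci,uv); return o+d*(z-o[2])/d[2]
def proj(ci,p):
    f=210/np.tan(np.radians(ci['vertical_fov'])/2)
    c=R.from_euler('xyz',ci['orientation']).as_matrix().T@(np.array(p)-ci['origin'])
    return f*c[0]/c[2]+ci['cx'],f*c[1]/c[2]+ci['cy']
E
python3 - <<'E'
import cv2,numpy as np
from h import *
from plant import manip
a=cv2.imread("pics/top0.png")
c1=cv2.resize(a[140:250,360:490],None,fx=5,fy=5,interpolation=cv2.INTER_CUBIC)
c2=cv2.resize(a[140:255,190:335],None,fx=5,fy=5,interpolation=cv2.INTER_CUBIC)
cv2.imwrite("pics/c1.png",c1);cv2.imwrite("pics/c2.png",c2)
s=cv2.imread("pics/scene0.png")
cv2.imwrite("pics/c3.png",cv2.resize(s[260:390,100:250],None,fx=5,fy=4.5,interpolation=cv2.INTER_CUBIC)[:, :])
t=manip.camera_info("top")
print(onz(t,(436,203),125),onz(t,(410,213),103),onz(t,(234,204),135),onz(t,(288,202),105))
E
```

```text
[ 506.6004078  -307.31289974  125.        ] [ 488.70504524 -254.57959378  103.        ] [516.57513665 143.12248297 135.        ] [522.39496309  22.96121969 105.        ]
```

View pics/c1.png

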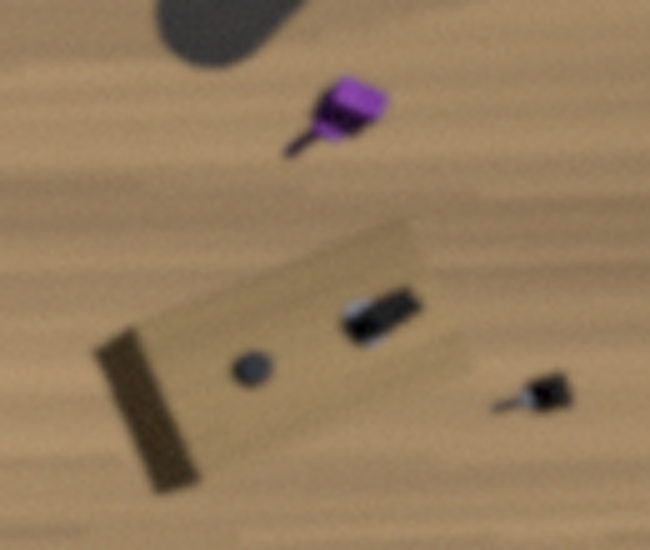

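View pics/c2.png

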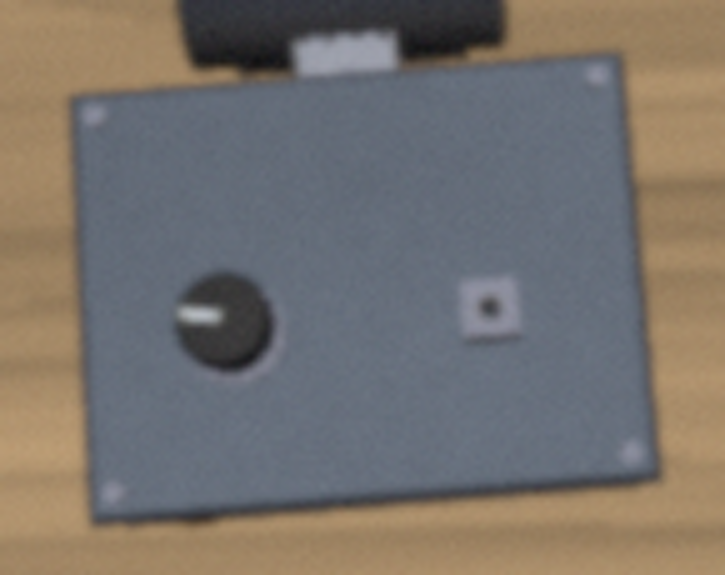

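View pics/c3.png

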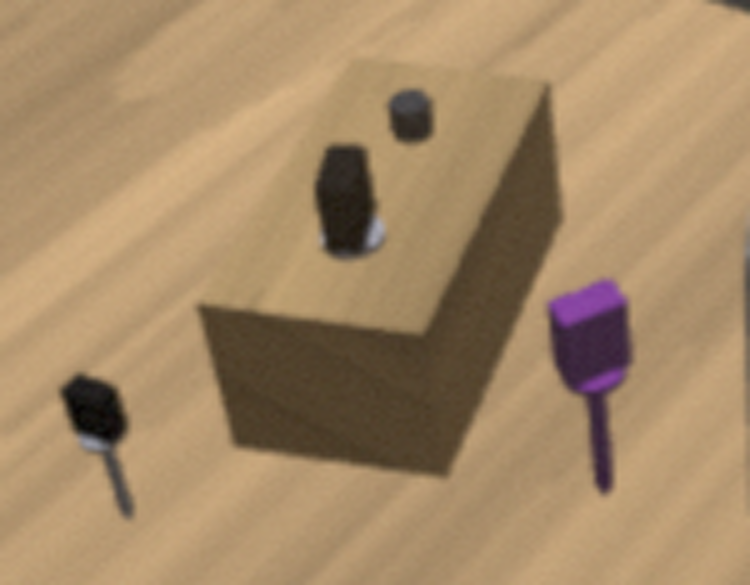

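Candidates, by their pixels in the top view: the black grip in the block at (436,203), the small black one at (467,219) and the purple one at (429,161). The one in the block is the dipstick, since it is black, the larger of the two non-purple ones, and has its collar on the block. The crop shows this. The cap rib points left, close to tank +y, so the cap is about 3 rad out.

Next I compute the positions.

Run:
```python
from h import *
from plant import manip
t=manip.camera_info("top"); s=manip.camera_info("scene")
def tri(a,b):
    o1,d1=ray(t,a);o2,d2=ray(s,b)
    A=np.stack([d1,-d2],1);x=np.linalg.lstsq(A,o2-o1,rcond=None)[0]
    p,q=o1+d1*x[0],o2+d2*x[1];return (p+q)/2,np.linalg.norm(p-q)
# crop->pix: c1: /5+(360,140); c3: /5+100, /4.5+260
c1=lambda u,v:(360+u/5-.4,140+v/5-.4); c3=lambda u,v:(100+u/5-.4,260+v/4.5-.4); c2=lambda u,v:(190+u/5-.4,140+v/5-.4)
print("grip top",tri(c1(400,303),c3(345,152)))
print("punch top",tri(c1(252,368),c3(411,98)))
print("small top",tri(c1(553,385),c3(93,385)), "tip",tri(c1(495,408),c3(128,515)))
print("purple top",tri(c1(355,97),c3(586,297)),"tip",tri(c1(292,153),c3(604,488)))
for c in [(75,98),(618,55),(658,478),(95,520)]: print("tank corner",onz(t,c2(*c),85))
print("tube",onz(t,c2(490,306),105),"cap",onz(t,c2(224,320),132))
print("rib outer",onz(t,c2(180,312),133))
for c in [(130,330),(410,222),(470,357),(200,480)]: print("block",onz(t,c1(*c),85))
```

```text
grip top (array([ 512.40779665, -312.77129458,  131.21576635]), np.float64(1.9681774609692109))
punch top (array([ 488.80595807, -255.02840023,  100.6918319 ]), np.float64(0.7062696666507585))
small top (array([ 479.11370586, -404.05521634,   74.56294438]), np.float64(1.3664218684495981)) tip (array([ 4.77789314e+02, -4.07076577e+02,  4.04184250e-01]), np.float64(1.313190702937752))
purple top (array([ 612.08458267, -311.04741186,  108.17916098]), np.float64(1.5881452555296012)) tip (array([ 613.03629153, -314.95494771,    2.52691613]), np.float64(1.7347816315064113))
tank corner [635.75010041 219.25852495  85.        ]
tank corner [648.63688041 -41.3066417   85.        ]
tank corner [445.53242656 -51.5166854   85.        ]
tank corner [433.86996827 209.4456663   85.        ]
tube [525.21660337  23.7935889  105.        ] cap [517.94968147 142.62083296 132.        ]
rib outer [522.00003705 162.08631591 133.        ]
block [ 510.18478161 -204.82793424   85.        ]
block [ 557.52733608 -339.75136927   85.        ]
block [ 492.63981919 -361.63465918   85.        ]
block [ 439.21883531 -232.14342821   85.        ]
```

Request:
{"op": "jog_arm", "data": {"increments": [-0.76,-0.67,0,0.304,1,-0.76,-0.67,0,0.304,1,-0.76,-0.67,0,0.304,1,-0.76,-0.67,0,0.304,1,-0.76,-0.67,0,0.304,1,-0.76,-0.67,0,0.304,1,-0.76,-0.67,0,0.304,1,-0.76,-0.67,0,0.304,1]}}

```text
time_s: 0.9
tcp_pos: [382.3, 236.1, 222.0]
orientation: [-3.14, 0.001, 1.901]
ft_force: [0.6, 0.1, 0.1]
width: 87.6
```

```bash
cat >> h.py <<'E'
def delta(st,p,yawdeg):
    "increments to put TCP at p with vertical tool at yaw"
    M=R.from_euler('xyz',st['orientation']).as_matrix()
    d=M.T@(np.array(p)-st['tcp_pos'])/500
    dy=(yawdeg-np.degrees(st['orientation'][2])+180)%360-180
    return np.round(d,4),round(-dy/180,4)
def show(st):
    print(round(st['time_s'],2),np.round(st['tcp_pos'],1),np.round(np.degrees(st['orientation']),2),'F',np.round(st['ft_force'],1),'T',np.round(st['wrist_torque'],2),'w',round(st['width'],1),'j',np.round(st['joints'],2))
E
python3 - <<'E'
from h import *
from plant import manip
s=manip.sense();show(s);print(delta(s,[510,-312,225],109))
E
```

```text
0.9 [382.3 236.1 222. ] [-1.7994e+02  8.0000e-02  1.0894e+02] F [0.6 0.1 0.1] T [-0.05  0.    0.  ] w 87.6 j [ 0.48 -0.31  1.61 -0.    1.85  0.15]
(array([-1.1197, -0.1143, -0.0043]), np.float64(-0.0003))
```

Request:
{"op": "jog_arm", "data": {"increments": [-1,-0.1,0,0,1,-1,-0.1,0,0,1,-1,-0.1,0,0,1,-1,-0.1,0,0,1,-1,-0.1,0,0,1,-1,-0.1,0,0,1,-1,-0.1,0,0,1,-1,-0.1,0,0,1]}}

```text
time_s: 1.7
tcp_pos: [473.3, -153.5, 222.3]
orientation: [-3.14, 0.001, 1.901]
ft_force: [1.1, 1.3, 0.3]
width: 87.8
```

Run:
```python
from h import *
from plant import manip
s=manip.sense();show(s);print(delta(s,[510,-312,225],109))
```

```text
1.7 [ 473.3 -153.5  222.3] [-1.7993e+02  6.0000e-02  1.0892e+02] F [1.1 1.3 0.3] T [-0.07 -0.02 -0.07] w 87.8 j [-0.38 -0.18  1.5  -0.    1.83 -0.71]
(array([-0.3236, -0.0333, -0.005 ]), np.float64(-0.0004))
```

Request:
{"op": "jog_arm", "data": {"increments": [-0.32,-0.033,0,0,1,-0.32,-0.033,0,0,1,-0.32,-0.033,0,0,1,-0.32,-0.033,0,0,1,-0.32,-0.033,0,0,1,-0.32,-0.033,0,0,1,-0.32,-0.033,0,0,1,-0.32,-0.033,0,0,1]}}

```text
time_s: 2.5
tcp_pos: [509.8, -308.7, 223.3]
orientation: [-3.141, 0.002, 1.903]
ft_force: [-0.1, 0.9, 0.0]
width: 87.8
```

Run:
```python
from h import *
from plant import manip
s=manip.sense();show(s);c=manip.camera_info("wrist")
im=manip.grab_frame("wrist");cv2.imwrite("pics/w1.png",im[:,:,::-1])
print(c,proj(c,[510,-312,125]))
import json;json.dump({k:np.array(v).tolist() for k,v in c.items()},open("w1.json","w"))
```

```text
2.5 [ 509.8 -308.7  223.3] [-1.7998e+02  1.1000e-01  1.0903e+02] F [-0.1  0.9  0. ] T [-0.1   0.03 -0.02] w 87.8 j [-0.6   0.08  1.24 -0.    1.82 -0.93]
{'vertical_fov': 61.36521278838304, 'cx': 279.4009883499348, 'cy': 211.50756210080775, 'origin': array([ 484.34192546, -237.66905304,  385.99735069]), 'orientation': array([ 2.86124573e+00, -9.50545914e-05,  3.32129241e-01])} (np.float64(279.39444212656156), np.float64(215.85715609805865))
```

View pics/w1.png

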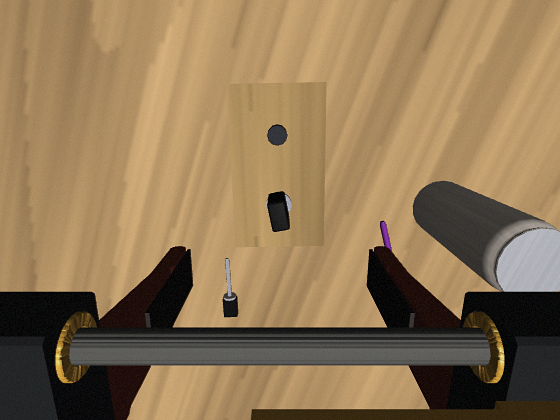

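Run:
```python
import cv2
a=cv2.imread("pics/w1.png")
cv2.imwrite("pics/w1c.png",cv2.resize(a[180:240,245:325],None,fx=10,fy=10,interpolation=cv2.INTER_CUBIC))
import json; from h import *
c=json.load(open("w1.json"));print("can",onz(c,(545,262),160))
```

```text
can [ 691.45638575 -273.59071931  160.        ]
```

View pics/w1c.png

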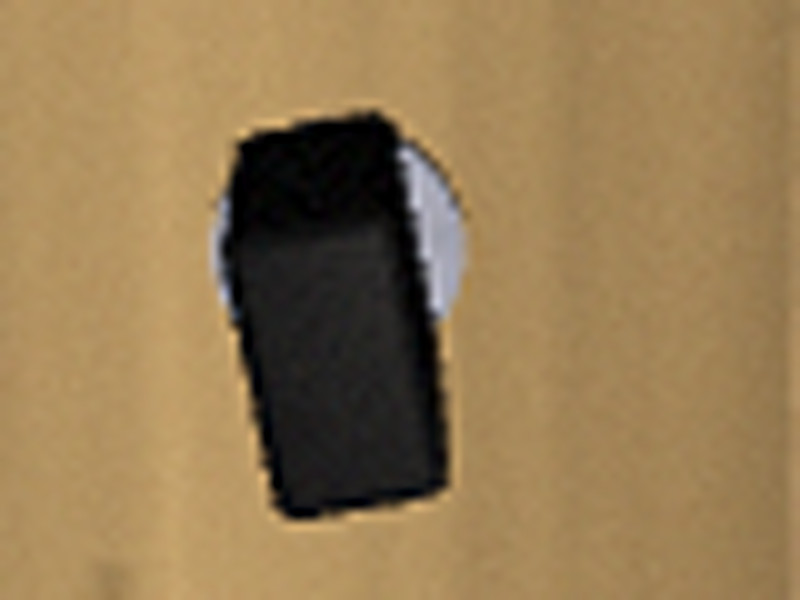

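Run:
```python
import json; from h import *
c=json.load(open("w1.json"))
P=[onz(c,(245+u/10-.45,180+v/10-.45),125)[:2] for u,v in [(237,240),(400,215),(446,490),(280,516)]]
for p in P: print(p)
a=np.mean(P,0);print("ctr",a)
for i,j in [(3,0),(2,1),(0,1),(3,2)]:
    d=P[j]-P[i];print(np.linalg.norm(d),np.degrees(np.arctan2(d[1],d[0])))
for u,v in [(212,245),(466,250)]: print("collar",onz(c,(245+u/10-.45,180+v/10-.45),89))
```

```text
[ 498.77194399 -305.50626394]
[ 509.87214504 -299.59750781]
[ 520.54013495 -319.27639184]
[ 509.0148858  -325.51443362]
ctr [ 509.54977744 -312.4736493 ]
22.47764914132365 117.10963055850088
22.38446973464148 118.46227164440853
12.57489015491231 28.02685184185282
13.10513385430006 28.424470290046262
collar [ 498.85355545 -315.99615303   89.        ]
collar [ 519.84587808 -309.23141191   89.        ]
```

Run:
```python
from h import *
from plant import manip
s=manip.sense();show(s);print(delta(s,[509.5,-312.5,94],118))
```

```text
2.55 [ 509.7 -308.9  223.3] [-1.7998e+02  1.1000e-01  1.0902e+02] F [-0.3 -0.1  0.5] T [-0.02  0.02 -0.02] w 87.8 j [-0.6   0.08  1.24 -0.    1.82 -0.93]
(array([-0.0061, -0.0027,  0.2586]), np.float64(-0.0499))
```

Request:
{"op": "jog_arm", "data": {"increments": [-0.006,-0.0027,0,-0.05,0.1,-0.006,-0.0027,0.03,-0.05,0.1,-0.006,-0.0027,0.1,-0.05,0.1,-0.006,-0.0027,0.17,-0.05,0.1,-0.006,-0.0027,0.22,-0.05,0.1,-0.006,-0.0027,0.258,-0.05,0.1,-0.006,-0.0027,0.258,-0.05,0.1,-0.006,-0.0027,0.258,-0.05,0.1]}}

```text
time_s: 3.35
tcp_pos: [509.3, -311.9, 94.0]
orientation: [-3.141, 0.001, 2.058]
ft_force: [0.2, 0.1, 0.3]
width: 48.0
```

Run:
```python
from h import *
from plant import manip
s=manip.sense();show(s);print(delta(s,[509.5,-312.5,94],118))
im=manip.grab_frame("wrist");cv2.imwrite("pics/w2.png",im[:,:,::-1])
```

```text
3.35 [ 509.3 -311.9   94. ] [-1.7994e+02  6.0000e-02  1.1794e+02] F [0.2 0.1 0.3] T [-0.1   0.02 -0.01] w 48.0 j [-0.61  0.1   1.45 -0.    1.59 -1.09]
(array([-0.0013, -0.0001,  0.    ]), np.float64(-0.0003))
```

View pics/w2.png

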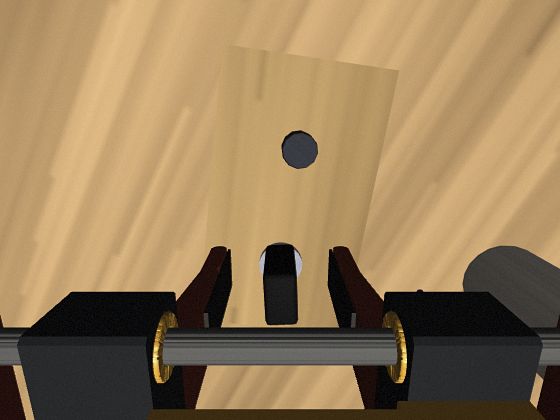

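The grip at (280,285) is centred between the pads at (231) and (329). I close on it now.

Request:
{"op": "jog_arm", "data": {"increments": [0,0,0,0,-1,0,0,0,0,-1,0,0,0,0,-1,0,0,0,0,-1,0,0,0,0,-1,0,0,0,0,-1,0,0,0,0,-1,0,0,0,0,-1]}}

```text
time_s: 4.2
tcp_pos: [509.9, -312.4, 95.5]
orientation: [3.142, 0.003, 2.059]
ft_force: [1.1, -0.7, 1.2]
width: 13.9
```

Request:
{"op": "jog_arm", "data": {"increments": [0,0,-0.02,0,-1,0,0,-0.06,0,-1,0,0,-0.12,0,-1,0,0,-0.18,0,-1,0,0,-0.24,0,-1,0,0,-0.27,0,-1,0,0,-0.27,0,-1,0,0,-0.27,0,-1]}}

```text
time_s: 5.0
tcp_pos: [509.6, -312.0, 229.4]
orientation: [-3.141, 0.002, 2.059]
ft_force: [-0.1, 0.0, -0.7]
width: 13.8
```

Run:
```python
from h import *
from plant import manip
s=manip.sense();show(s);print(delta(s,[525.2,23.8,230],118))
im=manip.grab_frame("wrist");cv2.imwrite("pics/w3.png",im[:,:,::-1])
```

```text
5.0 [ 509.6 -312.   229.4] [-1.7997e+02  1.3000e-01  1.1796e+02] F [-0.1  0.  -0.7] T [-0.05  0.03 -0.02] w 13.8 j [-0.61  0.08  1.23 -0.    1.83 -1.09]
(array([ 0.5785,  0.3425, -0.0027]), np.float64(-0.0002))
```

View pics/w3.png

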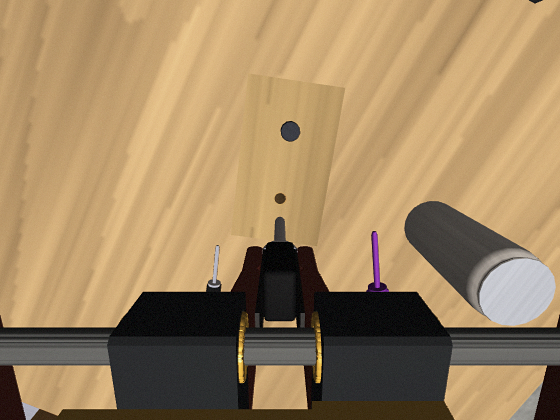

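Request:
{"op": "jog_arm", "data": {"increments": [0.578,0.342,0,0,-1,0.578,0.342,0,0,-1,0.578,0.342,0,0,-1,0.578,0.342,0,0,-1,0.578,0.342,0,0,-1,0.578,0.342,0,0,-1,0.578,0.342,0,0,-1,0.578,0.342,0,0,-1]}}

```text
time_s: 5.85
tcp_pos: [524.0, 27.8, 225.6]
orientation: [-3.138, -0.002, 2.065]
ft_force: [0.7, -0.9, -0.0]
width: 13.4
```

Request:
{"op": "jog_arm", "data": {"increments": [0,0,0.02,0,-1,0,0,0.02,0,-1,0,0,0.02,0,-1,0,0,0.02,0,-1,0,0,0.02,0,-1,0,0,0.02,0,-1,0,0,0.02,0,-1,0,0,0.02,0,-1]}}

```text
time_s: 6.65
tcp_pos: [524.0, 27.7, 215.8]
orientation: [-3.138, -0.002, 2.064]
ft_force: [0.7, -0.6, -0.3]
width: 13.7
```

Run:
```python
from h import *
from plant import manip
s=manip.sense();show(s);c=manip.camera_info("wrist")
im=manip.grab_frame("wrist");cv2.imwrite("pics/w4.png",im[:,:,::-1])
print(proj(c,[525.2,23.8,105]))
import json;json.dump({k:np.array(v).tolist() for k,v in c.items()},open("w4.json","w"))
```

```text
6.65 [524.   27.7 215.8] [-1.7981e+02 -1.2000e-01  1.1828e+02] F [ 0.7 -0.6 -0.3] T [-0.06 -0.02  0.03] w 13.7 j [-0.01 -0.11  1.44  0.    1.81 -0.51]
(np.float64(279.8809430235564), np.float64(213.0944745094423))
```

View pics/w4.png

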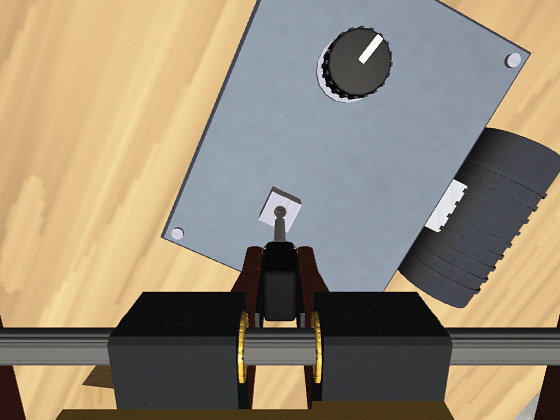

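Run:
```python
import cv2
a=cv2.imread("pics/w4.png")
cv2.imwrite("pics/w4c.png",cv2.resize(a[180:255,240:320],None,fx=8,fy=8,interpolation=cv2.INTER_CUBIC))
cv2.imwrite("pics/w4d.png",cv2.resize(a[15:115,305:405],None,fx=6,fy=6,interpolation=cv2.INTER_CUBIC))
```

```text
(no output)
```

View pics/w4c.png

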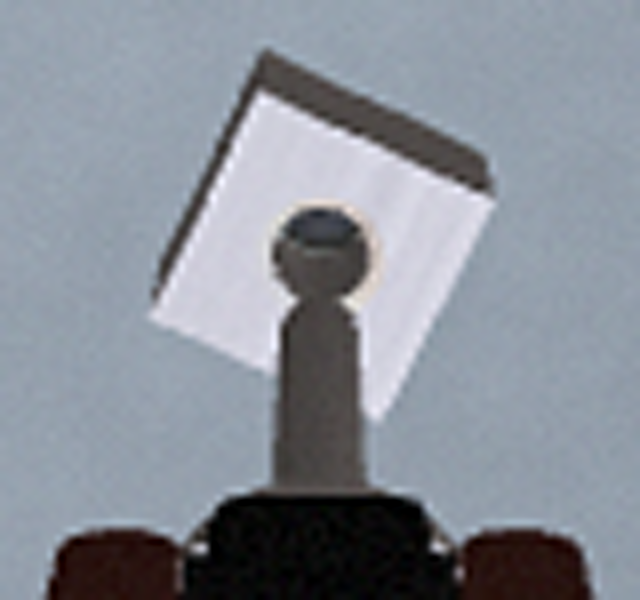

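View pics/w4d.png

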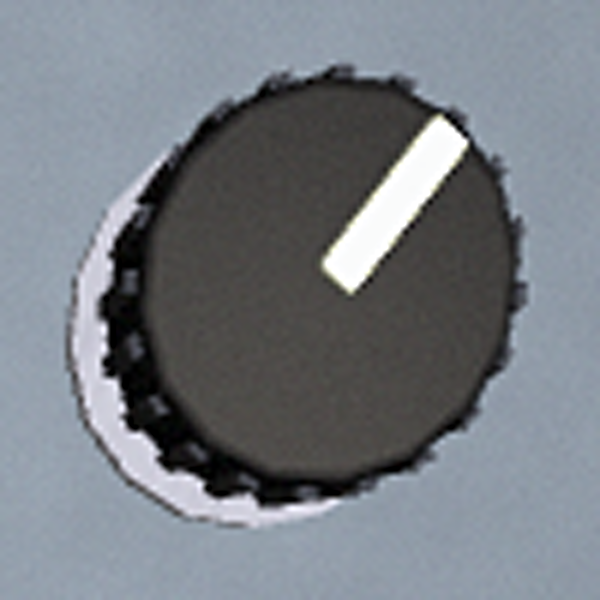

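Run:
```python
import json; from h import *
from plant import manip
c=json.load(open("w4.json"))
f=lambda u,v:(240+u/8-.44,180+v/8-.44)
P=[onz(c,f(*p),105)[:2] for p in [(262,92),(494,200),(377,420),(152,318)]]
for i in range(4): d=P[(i+1)%4]-P[i];print(np.linalg.norm(d),np.degrees(np.arctan2(d[1],d[0])))
T=np.mean(P,0);print("tube",T,"hole",onz(c,f(325,255),105))
print("rod tip lateral",onz(c,f(318,310),136))
for z in (136,200): 
    u=proj(c,[524.0,27.7,z]);print("expected axis px",z,((u[0]-239.56)*8,(u[1]-179.56)*8))
g=lambda u,v:(305+u/6-.42,15+v/6-.42)
C=onz(c,g(325,277),132);print("cap",C)
a,b=onz(c,g(338,280),133),onz(c,g(455,128),133);d=b-a;print("rib",np.degrees(np.arctan2(d[1],d[0])))
print("tube->cap",np.degrees(np.arctan2(*(C[:2]-T)[::-1])),np.linalg.norm(C[:2]-T))
```

```text
25.615258249662084 2.793729935514453
25.960582231203436 -88.16508027180639
25.27943058124809 -177.21447052469472
25.953516441105208 92.57608697344939
tube [524.61984796  24.58723718] hole [524.75695762  25.13855247 105.        ]
rod tip lateral [522.49368364  28.07886647 136.        ]
expected axis px 136 (np.float64(330.78794480924853), np.float64(321.18134636350464))
expected axis px 200 (np.float64(331.7543738868535), np.float64(599.1077960289631))
cap [517.83959865 145.07276084 132.        ]
rib 80.80304556760154
tube->cap 93.22088791453075 120.67615005825573
```

Request:
{"op": "jog_arm", "data": {"increments": [-0.007,0.0006,0.01,0,-1,-0.007,0.0006,0.03,0,-1,-0.007,0.0006,0.048,0,-1,-0.007,0.0006,0.048,0,-1,-0.007,0.0006,0.048,0,-1,-0.007,0.0006,0.048,0,-1,-0.007,0.0006,0.048,0,-1,-0.007,0.0006,0.048,0,-1]}}

```text
time_s: 7.5
tcp_pos: [526.0, 24.9, 192.2]
orientation: [-3.139, -0.002, 2.065]
ft_force: [-0.2, -0.1, -1.0]
width: 13.8
```

Run:
```python
from h import *
from plant import manip
s=manip.sense();show(s);c=manip.camera_info("wrist")
im=manip.grab_frame("wrist");cv2.imwrite("pics/w5.png",im[:,:,::-1])
a=im[150:250,230:330,::-1]
cv2.imwrite("pics/w5c.png",cv2.resize(a,None,fx=6,fy=6,interpolation=cv2.INTER_CUBIC))
import json;json.dump({k:np.array(v).tolist() for k,v in c.items()},open("w5.json","w"))
```

```text
7.5 [526.   24.9 192.2] [-1.7984e+02 -1.1000e-01  1.1829e+02] F [-0.2 -0.1 -1. ] T [-0.05 -0.02 -0.02] w 13.8 j [-0.02 -0.11  1.48  0.    1.77 -0.51]
```

View pics/w5c.png

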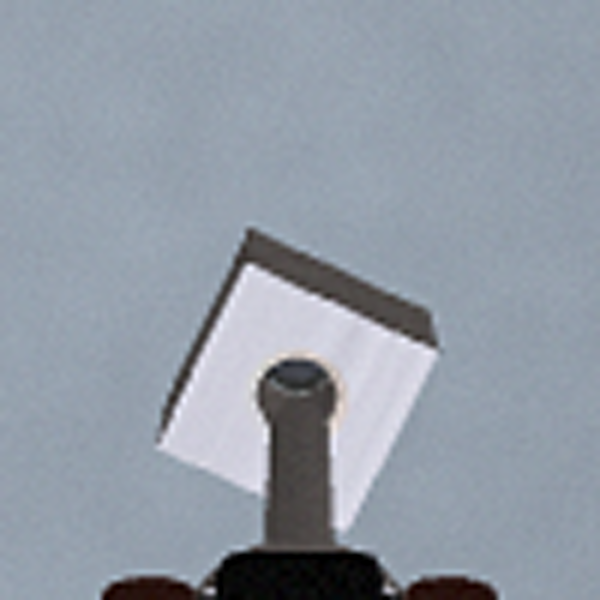

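Run:
```python
import json; from h import *
c=json.load(open("w5.json"))
f=lambda u,v:(230+u/6-.42,150+v/6-.42)
P=[onz(c,f(*p),105)[:2] for p in [(250,265),(437,350),(343,532),(160,443)]]
T=np.mean(P,0);print(T, onz(c,f(298,392),105))
d=T-[526,24.9];print("toolx",d@[-.474,.88],"tooly",d@[.88,.474])
u=proj(c,[526,24.9,112]);print((u[0]-229.58)*6,(u[1]-149.58)*6)
```

```text
[524.6328823   24.71408734] [524.27489364  25.51667451 105.        ]
toolx 0.4844106455674341 tooly -1.2911861740573427
308.0743145943034 419.4086675128247
```

Request:
{"op": "jog_arm", "data": {"increments": [0.0012,0,0.01,0,-1,0.0012,0,0.02,0,-1,0.0012,0,0.03,0,-1,0.0012,0,0.04,0,-1,0.0012,0,0.05,0,-1,0.0012,0,0.054,0,-1,0.0012,0,0.054,0,-1,0.0012,0,0.054,0,-1]}}

```text
time_s: 8.35
tcp_pos: [525.6, 25.4, 165.2]
orientation: [-3.139, -0.002, 2.064]
ft_force: [-0.6, -0.2, -0.6]
width: 14.2
```

Run:
```python
from h import *
from plant import manip
s=manip.sense();show(s)
im=manip.grab_frame("wrist");cv2.imwrite("pics/w6.png",im[:,:,::-1])
a=im[150:250,230:330,::-1]
cv2.imwrite("pics/w6c.png",cv2.resize(a,None,fx=6,fy=6,interpolation=cv2.INTER_CUBIC))
```

```text
8.35 [525.6  25.4 165.2] [-1.7984e+02 -1.1000e-01  1.1829e+02] F [-0.6 -0.2 -0.6] T [-0.06  0.01 -0.01] w 14.2 j [-0.02 -0.11  1.53  0.    1.72 -0.51]
```

View pics/w6c.png

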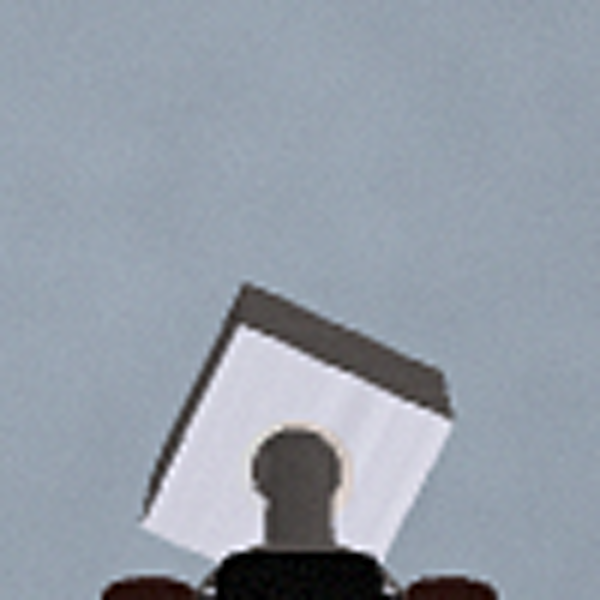

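The rod enters the hole at (297,470) in the crop with no added force, so I continue down.

Request:
{"op": "jog_arm", "data": {"increments": [0,0,0.02,0,-1,0,0,0.04,0,-1,0,0,0.06,0,-1,0,0,0.075,0,-1,0,0,0.085,0,-1,0,0,0.09,0,-1,0,0,0.093,0,-1,0,0,0.093,0,-1]}}

```text
time_s: 9.2
tcp_pos: [525.6, 25.4, 119.0]
orientation: [-3.139, -0.002, 2.065]
ft_force: [0.0, 0.1, -0.5]
width: 13.9
```

Run:
```python
from h import *
from plant import manip
show(manip.sense())
```

```text
9.2 [525.6  25.4 119. ] [-1.7987e+02 -9.0000e-02  1.1829e+02] F [ 0.   0.1 -0.5] T [-0.07  0.03  0.05] w 13.9 j [-0.02 -0.1   1.61  0.    1.64 -0.51]
```

Request:
{"op": "jog_arm", "data": {"increments": [0,0,0.002,0,-1,0,0,0.004,0,-1,0,0,0.006,0,-1,0,0,0.008,0,-1,0,0,0.009,0,-1,0,0,0.01,0,-1,0,0,0.01,0,-1,0,0,0.01,0,-1]}}

```text
time_s: 10.0
tcp_pos: [525.7, 25.4, 115.5]
orientation: [-3.14, -0.001, 2.064]
ft_force: [-3.6, -1.3, 7.7]
width: 13.9
```

Run:
```python
from h import *
from plant import manip
show(manip.sense())
```

```text
10.0 [525.7  25.4 115.5] [-1.7992e+02 -6.0000e-02  1.1829e+02] F [-3.6 -1.3  7.7] T [-0.11  0.6   0.04] w 13.9 j [-0.02 -0.1   1.61  0.    1.63 -0.51]
```

Force rises at z = 115.5, so the collar is on the tube. I release and then rise.

Request:
{"op": "jog_arm", "data": {"increments": [0,0,0,0,0,0,0,0,0,0,0,0,0,0,0,0,0,0,0,0.2,0,0,-0.05,0,0.2,0,0,-0.14,0,0.3,0,0,-0.22,0,0.5,0,0,-0.22,0,0.5]}}

```text
time_s: 10.8
tcp_pos: [527.9, 25.4, 232.5]
orientation: [3.134, 0.004, 2.065]
ft_force: [-0.6, -1.2, 0.9]
width: 65.4
```

Run:
```python
from h import *
from plant import manip
s=manip.sense();show(s);c=manip.camera_info("wrist")
im=manip.grab_frame("wrist");cv2.imwrite("pics/w7.png",im[:,:,::-1])
import json;json.dump({k:np.array(v).tolist() for k,v in c.items()},open("w7.json","w"))
```

```text
10.8 [527.9  25.4 232.5] [179.54   0.24 118.29] F [-0.6 -1.2  0.9] T [-0.03  0.04 -0.03] w 65.4 j [-0.02 -0.11  1.41  0.    1.83 -0.51]
```

View pics/w7.png

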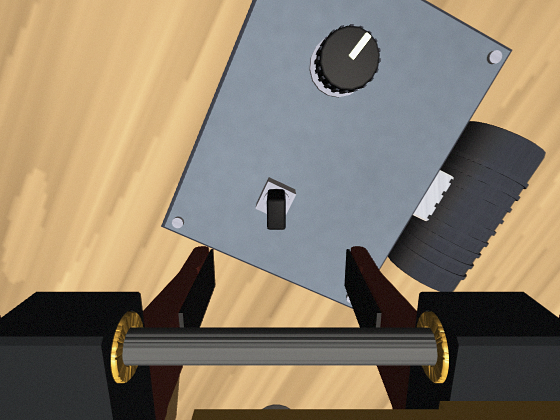

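The dipstick stands in the tube at (276,205). Next I go above the cap with the yaw pre-set for the long clockwise turn.

Run:
```python
from h import *
from plant import manip
s=manip.sense();print(delta(s,[518.8,144.8,222],163))
```

```text
(array([0.2184, 0.0984, 0.0139]), np.float64(-0.2484))
```

Request:
{"op": "jog_arm", "data": {"increments": [0.05,0.02,0,-0.04,1,0.1,0.045,0.005,-0.085,1,0.16,0.07,0.01,-0.13,1,0.218,0.098,0.014,-0.175,1,0.218,0.098,0.014,-0.22,1,0.218,0.098,0.014,-0.25,1,0.218,0.098,0.014,-0.25,1,0.218,0.098,0.014,-0.25,1]}}

```text
time_s: 11.65
tcp_pos: [518.4, 144.4, 220.5]
orientation: [3.141, 0.003, 2.847]
ft_force: [-0.8, 0.1, -0.4]
width: 87.7
```

Run:
```python
from h import *
from plant import manip
s=manip.sense();show(s);c=manip.camera_info("wrist")
im=manip.grab_frame("wrist");cv2.imwrite("pics/w8.png",im[:,:,::-1])
import json;json.dump({k:np.array(v).tolist() for k,v in c.items()},open("w8.json","w"))
sc=manip.grab_frame("scene");cv2.imwrite("pics/s8.png",sc[:,:,::-1])
cv2.imwrite("pics/s8c.png",cv2.resize(sc[150:270,220:370,::-1],None,fx=5,fy=5,interpolation=cv2.INTER_CUBIC))
print(proj(c,[518.8,144.8,132]))
```

```text
11.65 [518.4 144.4 220.5] [1.7997e+02 1.5000e-01 1.6313e+02] F [-0.8  0.1 -0.4] T [-0.01 -0.01 -0.01] w 87.7 j [ 0.21 -0.08  1.4  -0.    1.81 -1.07]
(np.float64(280.7554821163545), np.float64(216.8312585935648))
```

View pics/w8.png

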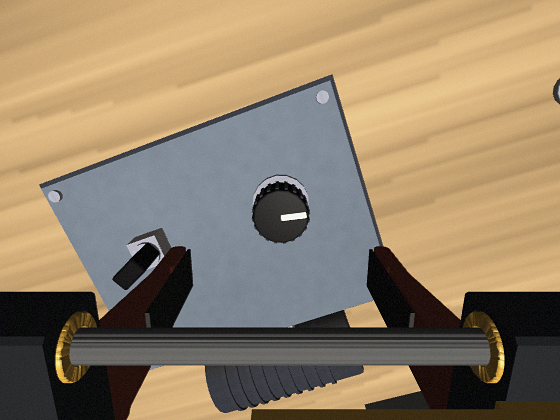

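View pics/s8c.png

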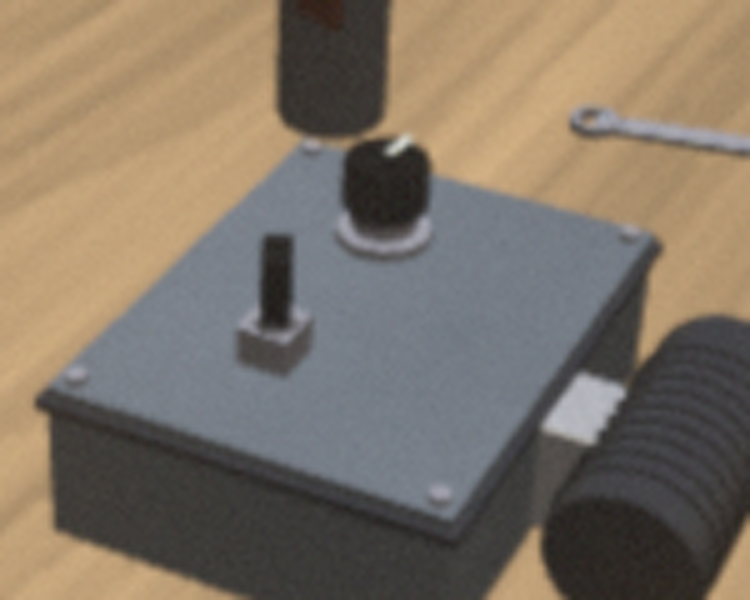

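Cap centre at (281,216) matches the predicted (280.8,216.8), and the dipstick collar sits on the boss. I descend around the cap.

Request:
{"op": "jog_arm", "data": {"increments": [-0.0005,0.001,0.05,0,1,-0.0005,0.001,0.11,0,1,-0.0005,0.001,0.17,0,1,-0.0005,0.001,0.21,0,1,-0.0005,0.001,0.23,0,1,-0.0005,0.001,0.239,0,1,-0.0005,0.001,0.239,0,1,-0.0005,0.001,0.239,0,1]}}

```text
time_s: 12.55
tcp_pos: [520.1, 144.8, 103.1]
orientation: [3.14, 0.005, 2.847]
ft_force: [0.0, -0.0, -0.2]
width: 87.9
```

Request:
{"op": "jog_arm", "data": {"increments": [0,0,0,0,-1,0,0,0,0,-1,0,0,0,0,-1,0,0,0,0,-1,0,0,0,0,-1,0,0,0,0,-1,0,0,0,0,-1,0,0,0,0,-1]}}

```text
time_s: 13.35
tcp_pos: [520.0, 144.8, 103.1]
orientation: [3.14, 0.005, 2.847]
ft_force: [-0.3, -1.0, -0.0]
width: 41.5
```

Run:
```python
from h import *
from plant import manip
s=manip.sense();show(s)
im=manip.grab_frame("wrist");cv2.imwrite("pics/w9.png",im[:,:,::-1])
```

```text
13.35 [520.  144.8 103.1] [179.89   0.3  163.13] F [-0.3 -1.  -0. ] T [-0.03  0.01 -0.02] w 41.5 j [ 0.21 -0.07  1.6  -0.    1.6  -1.07]
```

View pics/w9.png

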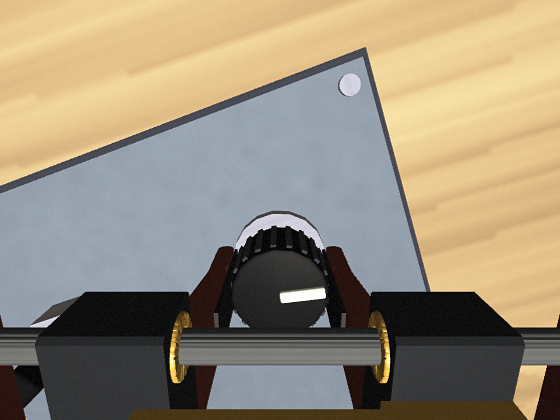

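Gripped at 41.5 mm, with the rib at (303,295). I screw clockwise (yaw decreasing = +turn), following the thread down.

Request:
{"op": "jog_arm", "data": {"increments": [0.001,0,0,0.02,-1,0.002,0,0.0002,0.06,-1,0.002,0,0.0005,0.105,-1,0.002,0,0.0008,0.15,-1,0.002,0,0.0011,0.195,-1,0.002,0,0.0014,0.24,-1,0.002,0,0.0017,0.285,-1,0.002,0,0.002,0.33,-1]}}

```text
time_s: 14.2
tcp_pos: [519.5, 144.3, 102.1]
orientation: [3.136, 0.003, 1.804]
ft_force: [1.1, -2.7, -0.5]
width: 41.6
```

Run:
```python
from h import *
from plant import manip
s=manip.sense();show(s)
im=manip.grab_frame("wrist");cv2.imwrite("pics/w10.png",im[200:340,180:380,::-1])
```

```text
14.2 [519.5 144.3 102.1] [1.7966e+02 1.5000e-01 1.0338e+02] F [ 1.1 -2.7 -0.5] T [-0.5  -0.1   0.13] w 41.6 j [ 0.21 -0.07  1.6  -0.    1.6  -0.02]
```

View pics/w10.png

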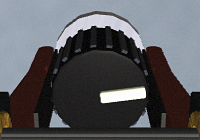

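Request:
{"op": "jog_arm", "data": {"increments": [0,0,0.0002,0.04,-1,0,0,0.0004,0.08,-1,0,0,0.0007,0.12,-1,0,0,0.001,0.16,-1,0,0,0.0013,0.2,-1,0,0,0.0016,0.24,-1,0,0,0.0018,0.28,-1,0,0,0.002,0.32,-1]}}

```text
time_s: 15.05
tcp_pos: [518.9, 144.4, 101.1]
orientation: [3.137, -0.003, 0.79]
ft_force: [-3.1, 0.6, 1.6]
width: 41.5
```

Run:
```python
from h import *
from plant import manip
s=manip.sense();show(s)
```

```text
15.05 [518.9 144.4 101.1] [ 1.7976e+02 -1.6000e-01  4.5270e+01] F [-3.1  0.6  1.6] T [-0.12  0.65  0.1 ] w 41.5 j [ 0.21 -0.07  1.61 -0.    1.6   0.99]
```

Request:
{"op": "jog_arm", "data": {"increments": [0,0,0.0002,0.03,-1,0,0,0.0004,0.06,-1,0,0,0.0007,0.09,-1,0,0,0.0009,0.12,-1,0,0,0.0011,0.15,-1,0,0,0.0013,0.18,-1,0,0,0.0014,0.21,-1,0,0,0.0014,0.235,-1]}}

```text
time_s: 15.85
tcp_pos: [518.6, 144.8, 100.4]
orientation: [3.141, -0.004, 0.052]
ft_force: [0.2, 0.4, 1.3]
width: 41.7
```

Run:
```python
from h import *
from plant import manip
s=manip.sense();show(s)
```

```text
15.85 [518.6 144.8 100.4] [179.97  -0.25   2.96] F [0.2 0.4 1.3] T [0.12 0.35 0.14] w 41.7 j [ 0.21 -0.07  1.61 -0.    1.6   1.73]
```

Request:
{"op": "jog_arm", "data": {"increments": [0,0,0.0001,0.01,-1,0,0,0.0002,0.02,-1,0,0,0.0003,0.03,-1,0,0,0.0004,0.04,-1,0,0,0.0004,0.05,-1,0,0,0.0004,0.06,-1,0,0,0.0004,0.06,-1,0,0,0.0004,0.06,-1]}}

```text
time_s: 16.65
tcp_pos: [518.0, 145.1, 100.2]
orientation: [-3.141, -0.003, -0.134]
ft_force: [-4.7, -0.2, 3.1]
width: 41.8
```

Run:
```python
from h import *
from plant import manip
s=manip.sense();show(s)
im=manip.grab_frame("wrist");cv2.imwrite("pics/w11.png",im[200:340,180:380,::-1])
```

```text
16.65 [518.  145.1 100.2] [-1.7998e+02 -1.7000e-01 -7.6700e+00] F [-4.7 -0.2  3.1] T [0.03 0.94 0.6 ] w 41.8 j [ 0.21 -0.07  1.61 -0.    1.6   1.91]
```

View pics/w11.png

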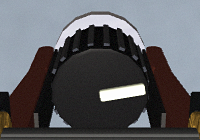

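Torque about z rose from 0.13 to 0.6 N m, so the cap is against the stop. I check the rib direction in the image.

Run:
```python
from h import *
from plant import manip
s=manip.sense();show(s);c=manip.camera_info("wrist")
im=manip.grab_frame("wrist")
def rib(im,c,z):
    g=im[270:310,230:330].min(2)>170
    n,l,st,ce=cv2.connectedComponentsWithStats(g.astype(np.uint8))
    k=1+np.argmax(st[1:,4]);v,u=np.nonzero(l==k);
    P=np.array([onz(c,(a+230,b+270),z)[:2] for a,b in zip(u,v)])
    m=P.mean(0);w,V=np.linalg.eigh(np.cov((P-m).T));d=V[:,1]
    if d@(m-s0)<0:d=-d
    return len(u),m,np.degrees(np.arctan2(d[1],d[0]))
s0=np.array([518.6,144.8])
print(rib(im,c,130))
b=cv2.imread("pics/w9.png")[:,:,::-1]
M=R.from_euler('xyz',c['orientation'])
# w9 in same camera-relative frame: report rib angle relative to tool via same camera (rotation 170.8 deg)
print(rib(b,c,130))
```

```text
16.7 [518.  145.1 100.2] [-1.7998e+02 -1.7000e-01 -7.7000e+00] F [-4.4 -0.5  2.5] T [0.04 1.04 0.66] w 41.6 j [ 0.21 -0.07  1.61 -0.    1.6   1.92]
(472, array([517.95185455, 135.08518813]), np.float64(-87.12465521305788))
(455, array([516.60317796, 135.0747211 ]), np.float64(-90.35855370035345))
```

The rib points at −87.1° and tank −y is −87.2°, so the cap is bottomed. Now I back off 90°.

Request:
{"op": "jog_arm", "data": {"increments": [0,0,0,-0.02,-1,0,0,-0.0002,-0.055,-1,0,0,-0.0004,-0.09,-1,0,0,-0.0006,-0.13,-1,0,0,-0.0009,-0.17,-1,0,0,-0.0012,-0.21,-1,0,0,-0.0015,-0.25,-1,0,0,-0.0017,-0.28,-1]}}

```text
time_s: 17.55
tcp_pos: [518.4, 144.0, 101.1]
orientation: [3.138, -0.002, 0.749]
ft_force: [-0.8, -3.0, 1.8]
width: 41.4
```

Run:
```python
from h import *
from plant import manip
s=manip.sense();show(s)
print(delta(s,[518.6,144.8,101.5],82.6))
```

```text
17.55 [518.4 144.  101.1] [ 1.7979e+02 -9.0000e-02  4.2900e+01] F [-0.8 -3.   1.8] T [-0.65  0.45 -0.16] w 41.4 j [ 0.21 -0.07  1.61 -0.    1.6   1.03]
(array([ 0.0013, -0.0008, -0.0008]), np.float64(-0.2206))
```

Request:
{"op": "jog_arm", "data": {"increments": [0,0,-0.0002,-0.04,-1,0,0,-0.0004,-0.08,-1,0,0,-0.0006,-0.12,-1,0,0,-0.0008,-0.16,-1,0,0,-0.0011,-0.2,-1,0,0,-0.0012,-0.221,-1,0,0,-0.0012,-0.221,-1,0,0,-0.0012,-0.221,-1]}}

```text
time_s: 18.35
tcp_pos: [519.1, 143.6, 101.8]
orientation: [3.136, 0.002, 1.441]
ft_force: [2.7, -1.2, 0.2]
width: 41.6
```

Run:
```python
from h import *
from plant import manip
s=manip.sense();show(s);c=manip.camera_info("wrist")
im=manip.grab_frame("wrist");cv2.imwrite("pics/w12.png",im[:,:,::-1])
g=im[270:310,230:330].min(2)>170
n,l,st,ce=cv2.connectedComponentsWithStats(g.astype(np.uint8))
k=1+np.argmax(st[1:,4]);v,u=np.nonzero(l==k)
P=np.array([onz(c,(a+230,b+270),131)[:2] for a,b in zip(u,v)]);m=P.mean(0)
w,V=np.linalg.eigh(np.cov((P-m).T));d=V[:,1];d=d*np.sign(d@(m-[518.6,144.8]))
print(m,np.degrees(np.arctan2(d[1],d[0])))
sc=manip.grab_frame("scene");cv2.imwrite("pics/s12c.png",cv2.resize(sc[130:270,210:370,::-1],None,fx=4.5,fy=4,interpolation=cv2.INTER_CUBIC))
cv2.imwrite("pics/s12.png",sc[:,:,::-1])
show(manip.sense())
```

```text
18.35 [519.1 143.6 101.8] [1.7968e+02 9.0000e-02 8.2560e+01] F [ 2.7 -1.2  0.2] T [-0.54 -0.32  0.11] w 41.6 j [ 0.21 -0.07  1.61 -0.    1.6   0.34]
[528.09520186 143.58409655] 1.9845616465833886
18.45 [519.1 143.6 101.7] [1.7968e+02 9.0000e-02 8.2590e+01] F [ 4.2 -2.  -1. ] T [-0.57 -0.52  0.1 ] w 41.1 j [ 0.21 -0.07  1.61 -0.    1.6   0.34]
```

View pics/s12.png

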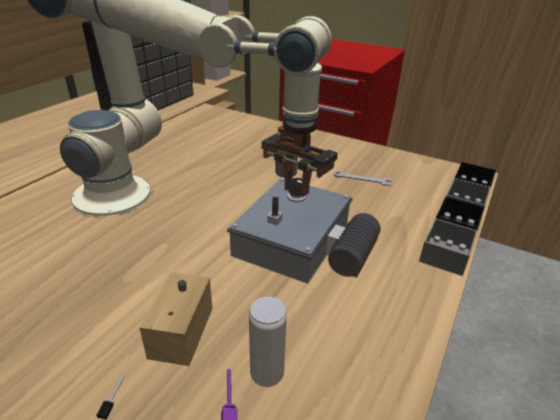

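View pics/s12c.png

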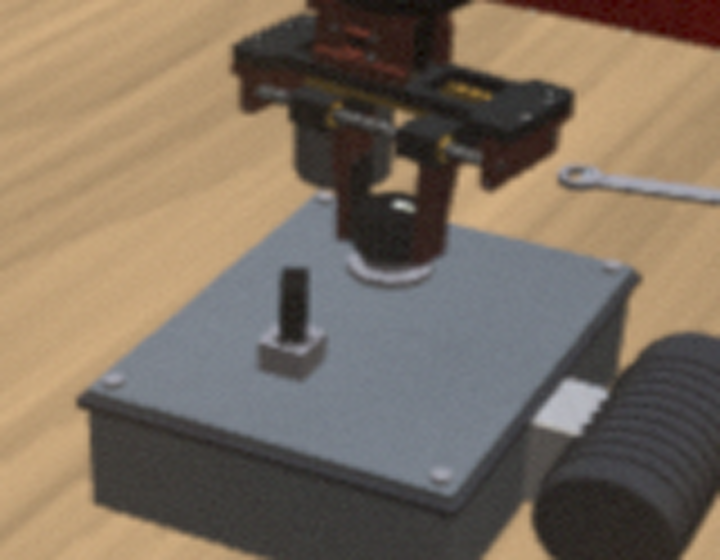

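View pics/w12.png

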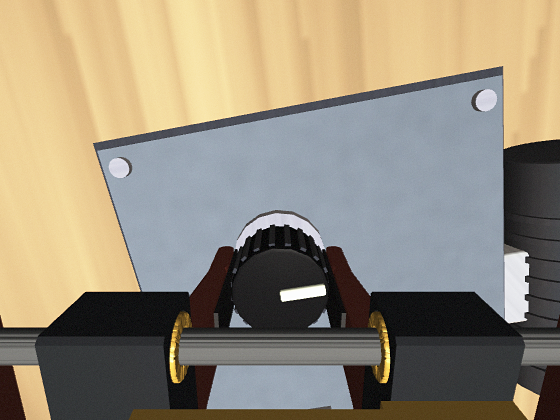

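The rib points at +2.0° and tank +x is +2.8°, so the cap is about 1.56 rad out. It is gripped and still, and the dipstick collar is on its tube. I hand the job in.

Run:
```python
from h import *
from plant import manip
print(manip.close_job()); show(manip.sense())
```

```text
the job is handed in; nothing more can be done
None
the job is handed in; nothing more can be done
```

The job is handed in at about 18.5 s of the 64 s allowed. The arm is still gripping the vent cap a quarter turn out, and no verdict was reported.

- **Dipstick:** I took it from the block and pushed it down its tube until force showed at 115.5 mm tool height, which matches the collar height at the grasp. I let it go, and later pictures show the collar on the tube.
- **Cap bottomed:** I turned the cap clockwise about 171° until the torque rose from 0.13 to about 0.6 N m. The rib then pointed at −87.1°, and tank −y is −87.2°. The grip slipped about 3° against the stop.
- **Backed off:** The rib ended at +2.0°, and a quarter turn would be +2.8°, so the cap stands about 1.56 rad out. Finger opening was 41 mm, and the side forces on the wrist were a few newtons.
- **Disagreement:** The wrist camera and the measured tool position differed by about 1 mm sideways at the tube. I followed the camera there, and the rod went in without added force.
- **Other things on the bench:** The punch, bottle, can and wrench looked unmoved in the last scene picture. The small black and purple look-alikes stood upright at the start but lay on the bench at the end. I saw no sign that the arm touched them, though I did not check when they fell.

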